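Sweep the heat sinks into the kitting bay

TASK

With your closed fingers, sweep the three loose aluminium heat sinks across the bench and in through the open side of the three-walled kitting bay, until all three lie flat on their bases inside it, past the open edge. Push them along smoothly rather than picking them up or flicking them, and leave the capacitors, the circuit board module and everything else where they are.

Things in the scene. Friction and masses are not known exactly. Their poses are not given: they have to be found in the camera images.
- bay: Fixed bay: upright aluminium strips, 30 mm high, 4 mm thick, on three sides of a rectangle 100 mm deep (its x) by 200 mm wide (its y), inside. Origin at the rectangle's centre, on the bench. Its x points inwards, roughly away from the robot: open side x = -50 mm, back wall x = +50 mm, side walls y = +-100 mm. No step: the dark mat inside is flush with the bench.
- sink_small: Loose bare-aluminium finned heat sink, the small one of three: square 26 x 26 mm, 16 mm high, 18 to 70 g, flat on the bench, slides freely when pushed low down. Origin at the centre of its underside, z up; fins run along its x.
- sink_small_center (a point): Centre of the small heat sink, 8 mm above its underside.
- sink_medium: Loose bare-aluminium finned heat sink, the medium one of three: square 30 x 30 mm, 18 mm high, 18 to 70 g, flat on the bench, slides freely when pushed low down. Origin at the centre of its underside, z up; fins run along its x.
- sink_medium_center (a point): Centre of the medium heat sink, 9 mm above its underside.
- sink_large: Loose bare-aluminium finned heat sink, the large one of three: square 34 x 34 mm, 20 mm high, 18 to 70 g, flat on the bench, slides freely when pushed low down. Origin at the centre of its underside, z up; fins run along its x.
- sink_large_center (a point): Centre of the large heat sink, 10 mm above its underside.
- cap_left: Bystander: black upright can capacitor, 22 mm across, 40 mm high, loose, standing among the heat sinks, a little nearer the robot. Origin at the centre of its foot.
- cap_right: Bystander: a second such capacitor, 22 mm across, 40 mm high. Origin at the centre of its foot.
- module: Bystander: green circuit board on a black finned base, 85 x 65 mm, 36 mm high, loose, outside the bay on its -y side. Origin at the centre of its underside.
- tub: Bystander: closed round tub, 64 mm across, 55 mm high, loose, outside the bay on its +y side. Origin at the centre of its foot.
- screwdriver: Bystander: screwdriver lying on the bench far to the right (-y), 170 mm long. Origin near its middle.
- roll: Bystander: paper tape roll lying flat, 90 mm across, 20 mm high, to the right, nearer the robot. Origin at the centre of its underside.
- brush: Bystander: small brush lying on the bench far to the left (+y), 180 mm long. Origin near its middle.
Mind the look-alikes: they are no part of the job. What is shaped like the sink_large but pink or turquoise is not meant.

How it is judged:
At the end, for the whole second after the job is handed in: Each heat sink's centre is between the bay's side walls and in front of its back wall, and at least half the sink's width inside the open edge; each lies flat (within 0.2 rad, on the bench) and at rest; the bystanders are within 20 mm of where they stood (x of sink_small_center in the frame of bay between -0.037 and 0.05 m and y of sink_small_center in the frame of bay between -0.1 and 0.1 m and angle between each of sink_small, sink_medium, sink_large's own z axis and vertical below 0.2 rad and height (world z) of sink_small_center below 0.014 m and linear speed of each of sink_small, sink_medium, sink_large below 0.02 m/s and x of sink_medium_center in the frame of bay between -0.035 and 0.05 m and y of sink_medium_center in the frame of bay between -0.1 and 0.1 m and height (world z) of sink_medium_center below 0.015 m and x of sink_large_center in the frame of bay between -0.033 and 0.05 m and y of sink_large_center in the frame of bay between -0.1 and 0.1 m and height (world z) of sink_large_center below 0.016 m and distance of each of cap_left, cap_right, module, tub, screwdriver, roll, brush from where it was at the start of the episode below 0.02 m); the robot touches nothing.
It fails at once if a heat sink is lifted (its centre more than 15 mm above its starting height) (height (world z) of sink_small_center above 0.023 m or height (world z) of sink_medium_center above 0.024 m or height (world z) of sink_large_center above 0.025 m).
It fails at once if a heat sink is flicked (faster than 0.7 m/s) (linear speed of any of sink_small, sink_medium, sink_large above 0.7 m/s).
It fails at once if a bystander is moved more than 20 mm (distance of any of cap_left, cap_right, module, tub, screwdriver, roll, brush from where it was at the start of the episode above 0.02 m).
It fails at once if a capacitor is tipped over (angle between any of cap_left, cap_right's own z axis and vertical above 0.5 rad).
It also fails if it takes over 64 s, if anything falls off the work surface, if the arm or the gripper's body presses on something with over 40 N, if the wrist force passes 120 N, or if a joint passes its speed limit or range.

ROBOT

A 7-joint arm with a two-finger parallel gripper is mounted at the origin on the work surface. World frame = base frame: x ahead of the robot, y to its left, z up, the work surface at z = 0. Lengths are in m, angles in rad, forces in N, time in s.
With the tool pointing down it reaches from about 0.425 to 0.925 m from the base axis. Payload 6.8 kg.
Tool frame: the origin (TCP) lies at the very end of the fingers, on their centre line; the grasp point (between the pads) lies 19 mm behind it (grip_point_offset is the distance from the TCP to the grasp point, in m); z points along the fingers, y is the line along which they close (so a half turn about z gives the same grasp; the last joint's range is limited). The gripper opens to 85 mm and grips with 20 to 120 N. Pads are 22 mm wide; open, the fingers measure 114 mm over their backs; the gripper's body (76 mm by 85 mm) begins 54 mm behind the grasp point. The pads swing forward as they close: fully open they stand 13 mm farther back than shut.
Start: joints at [1.222, 0.477, 0.022, 1.555, -0.011, 1.109, -0.083], TCP at [0.161, -0.656, 0.231] pointing down, gripper open.
Joint ranges: [-2.96, 2.96], [-0.34, 2.1], [-1.41, 1.46], [0.24, 2.44], [-1.37, 4.51], [0.17, 1.92], [-2.96, 2.96]. Speed limits (rad/s): [2.39, 2.39, 3.14, 3.14, 3.14, 3.14, 3.14].

INTERFACE

Orientations are given as a unit quaternion [w, x, y, z].
In Python, from station import * gives the robot as it stands.
- The arm moves only by the tool carry_out, never from a script. Its argument "rows" is text: rows parted by semicolons, each of 4 numbers parted by spaces: the shift along the world's x, y, z in mm, then the turn about the world's z in degrees. In form: dx dy dz yaw; .... A call has 1 to 10 rows; each row shifts and turns the commanded pose from where the row before left it; what a row does not reach is not made up. A row lasts 1/8 s, in which the tool goes at most 62.5 mm and 10.7 degrees, less where a joint would pass 70% of its speed; a pose out of reach is approached as far as the arm can. A call is refused whole if a number of a shift passes 62.5 or a number of a turn 10.7, either way. A call with a gripper value outside its range is refused whole. "claw" is the finger opening in mm, from 0 to 85.4, set as the call begins (left out, the last holds). The fingers move at their own pace and stop on an object; "force" is the grip in N (left out, the last holds). Time passes only in rows, so rows that do not move let the fingers close. It gives the time, the measured TCP pose, the force, the opening and the grip force at its end, in the units of the state.
- get_obs(): the state, without advancing time (a new reading comes with each control period).
- read_camera(name): name is "scene" or "top" or "wrist"; returns a dict with "img" (400x640x3 uint8, blue, green, red), "fov_y" (degrees; the focal length in pixels is half the picture's height over the tangent of half this angle, whatever the lens; pixels are square), "cx", "cy" (the principal point, pixels), "world_to_cam" (4x4, takes a point from world to camera coordinates). Camera axes: x right, y up, looking along -z (the intrinsics and any distortion apply to the point x, -y, -z); pixel columns grow to the right and rows downward; lengths in m; the calibration is good to about 2 mm. A picture is of the moment at which its call begins. There is no depth.
- hand_in(): hands the job in; it is judged then, once.
Trained networks look in the newest picture that a camera, given by its name, has taken for a name from the list of things; names that differ only in an ending like _2 or _b are one class to them, and where a whole thing is asked for, a point or a joint stands for the part that bears it (a point fixed in the world has none). Each returns a list of dicts, best first, with "confidence" (0 to 1); they miss things now and then, are a little off and sometimes report something else, mostly with a low value. They report only what shows in the picture. A call takes as long as a camera call. They do not tell look-alikes from the thing itself.
- recognise(camera, thing): "centre" ([column, row] in pixels, amid what is visible of it).
- outline_of(camera, thing): "pixels" (400x640 bool, what is visible of it) and "centre" ([column, row] in pixels, amid what is visible of it).
- place_of(camera, thing): "centre" ([column, row] in pixels: a listed point, or the origin of a listed thing).
The state is a dict: "t": time; "q": joint angles; "joint_vel": joint speeds; "joint_torque": joint torques, N m; "eef_pos": TCP position; "tool_rot": TCP orientation; "contact_force": force on the tool from outside, world axes, zero at the start; "torque": the same for the moment, N m; "gripper_width": opening from 0.0 (shut) to 1.0 (fully open); "grasp_force": force on a finger pad.
Only numpy, scipy, OpenCV 4.12 (cv2) and the standard library are available. Lean on these libraries where they do the work, as an engineer would, in place of code of your own. Each camera call takes 0.05 s, during which the arm holds its last target. There are 200 camera calls.

## Working session

There is one attempt and no reset: what is moved stays moved. The work goes in short steps, Python scripts to look and compute and a tool call to move; the robot and the scene stay as the last step left them, time stands still between calls to the robot, and variables do not carry over. Pictures are saved under pics/ and viewed, at most 10 in all, crops included, and the job is handed in when it is done.

Besides the shell and the picture viewer there is one more tool, called by a JSON object that holds its "fn" and its "kwargs". carry_out: Moves the arm, as the interface text tells. Its arguments: {"type":"object","properties":{"rows":{"type":"string"},"claw":{"type":"number"},"force":{"type":"number"}},"required":["rows"]}

```bash
mkdir -p pics; ls
cat > h.py <<'E'
from station import *
import numpy as np, cv2
def ray(c,px):
    f=200/np.tan(np.radians(c["fov_y"])/2); M=np.array(c["world_to_cam"]); R=M[:3,:3]; o=-R.T@M[:3,3]
    d=R.T@np.array([(px[0]-c["cx"])/f,-(px[1]-c["cy"])/f,-1.]); return o,d
def at(c,px,z):
    o,d=ray(c,px); return o+d*(z-o[2])/d[2]
def proj(c,p):
    f=200/np.tan(np.radians(c["fov_y"])/2); q=np.array(c["world_to_cam"])@np.append(p,1.)
    return c["cx"]+f*q[0]/-q[2], c["cy"]-f*q[1]/-q[2]
E
python3 - <<'E'
from h import *
for n in("top","scene"):
    c=read_camera(n); cv2.imwrite(f"pics/{n}0.png",c["img"]); print(n,{k:v for k,v in c.items() if k!="img"}, at(c,(320,200),0))
    for t,z in [("sink_small_center",.008),("sink_medium_center",.009),("sink_large_center",.01),("bay",0),("cap_left",0),("cap_right",0),("module",0),("tub",0),("roll",0)]:
        for r in place_of(n,t)[:4]: print(t,np.round(r["centre"]),round(r["confidence"],2),np.round(at(c,r["centre"],z),3))
print(get_obs())
E
```

```text
pics
top {'fov_y': 48.932387065095824, 'cx': 318.21450559563027, 'cy': 197.48751954296765, 'world_to_cam': array([[-1.77061635e-02, -9.99840738e-01, -2.23374506e-03,
         2.45323336e-02],
       [ 9.96740159e-01, -1.78270445e-02,  7.86845119e-02,
        -5.14246194e-01],
       [-7.87118015e-02, -8.33262574e-04,  9.96897065e-01,
        -1.22784543e+00],
       [ 0.00000000e+00,  0.00000000e+00,  0.00000000e+00,
         1.00000000e+00]])} [0.50884244 0.01037395 0.        ]
sink_small_center [305. 208.] 0.48 [0.487 0.055 0.008]
sink_small_center [372. 166.] 0.3 [ 0.602 -0.141  0.008]
sink_medium_center [478. 254.] 0.71 [ 0.347 -0.435  0.009]
sink_medium_center [264. 215.] 0.58 [0.469 0.173 0.009]
sink_large_center [366. 236.] 0.71 [ 0.404 -0.119  0.01 ]
sink_large_center [333. 255.] 0.67 [ 0.351 -0.022  0.01 ]
sink_large_center [339. 217.] 0.6 [ 0.459 -0.042  0.01 ]
sink_large_center [370. 211.] 0.48 [ 0.473 -0.133  0.01 ]
bay [306. 160.] 0.86 [0.626 0.05  0.   ]
cap_left [284. 234.] 0.53 [0.414 0.116 0.   ]
cap_left [303. 205.] 0.28 [0.494 0.058 0.   ]
cap_right [323. 230.] 0.6
[... 1513 characters left out ...]
 0.02237707,  1.55548065, -0.01151486,
        1.10930199, -0.08312349]), 'joint_vel': array([-9.96512369e-04,  4.20599789e-05, -8.00924331e-04, -2.03668155e-04,
       -1.00386280e-03,  2.43552424e-04, -1.57523107e-03]), 'joint_torque': array([ 1.03116639e-03, -5.96335709e+01,  1.60665169e+00, -2.81552410e+01,
        1.24888611e-02,  1.61074629e-03, -2.58914025e-05]), 'eef_pos': array([ 0.16098232, -0.65549473,  0.23129069]), 'tool_rot': array([-2.13093517e-05,  9.92763091e-01,  1.20089320e-01,  1.47777809e-05]), 'contact_force': array([ 0.06468754, -0.71223123, -0.55263457]), 'torque': array([ 0.02663966, -0.0302667 , -0.01065907]), 'grasp_force': 0.0, 'gripper_width': 0.9977812747405735}
```

Run:
```python
import cv2
a=cv2.imread("pics/top0.png")[120:280,220:420]; cv2.imwrite("pics/topc.png",cv2.resize(a,None,fx=3.75,fy=3.75,interpolation=cv2.INTER_CUBIC))
a=cv2.imread("pics/scene0.png")[130:290,220:420]; cv2.imwrite("pics/scenec.png",cv2.resize(a,None,fx=3.75,fy=3.75,interpolation=cv2.INTER_CUBIC))
```

```text
(no output)
```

View pics/topc.png

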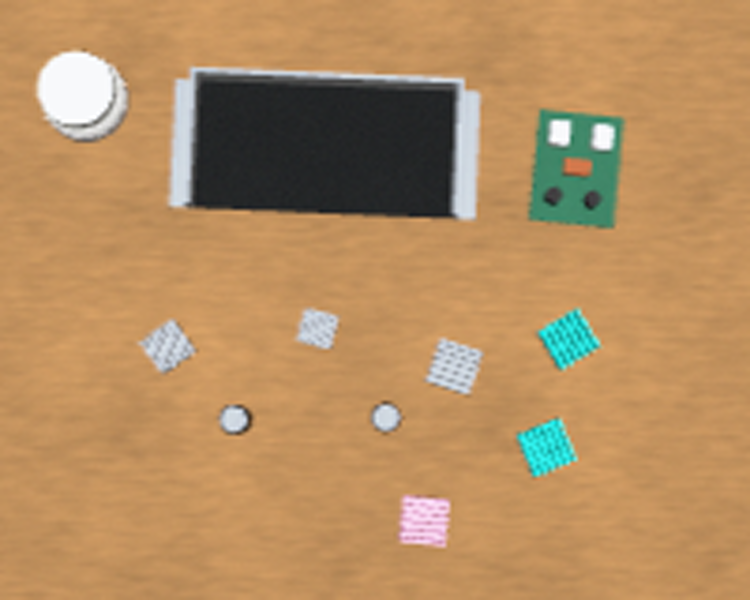

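View pics/scenec.png

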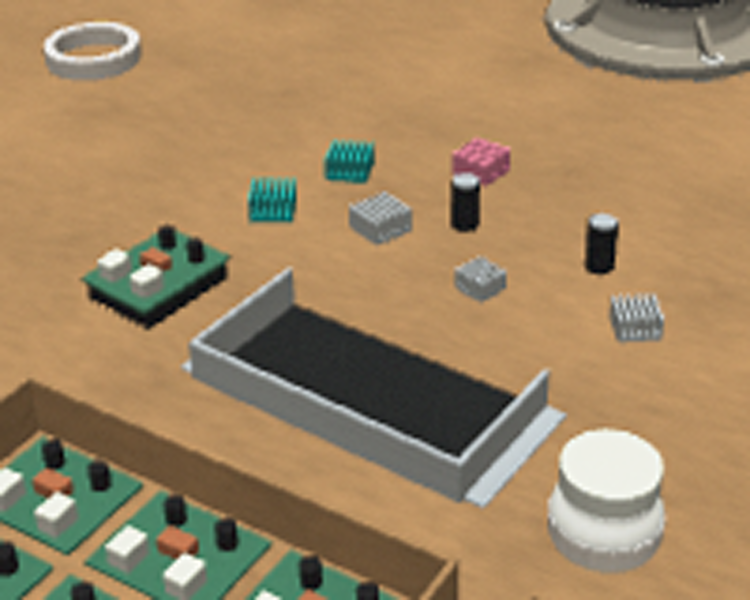

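```bash
cat >> h.py <<'E'
def fit(c,px,s,h,win=0.03):
    # rectify around the top face, segment grey, min-area rect
    C=at(c,px,h); N=120; m=0.0005*2
    pts=np.float32([[0,0],[N,0],[N,N],[0,N]]); w=[C+np.array([(N/2-v)*m*.6,(N/2-u)*m*.6,0]) for u,v in pts]
    H=cv2.getPerspectiveTransform(np.float32([proj(c,p) for p in w]),pts)
    im=cv2.warpPerspective(c["img"],H,(N,N),flags=cv2.INTER_CUBIC)
    hsv=cv2.cvtColor(im,cv2.COLOR_BGR2HSV); mk=(hsv[...,1]<75).astype(np.uint8)
    n,l,st,ce=cv2.connectedComponentsWithStats(mk)
    if n<2: return None
    k=1+np.argmax(st[1:,4]); y,x=np.nonzero(l==k)
    r=cv2.minAreaRect(np.float32(np.c_[x,y])); b=cv2.boxPoints(r); b=np.array([C[:2]+[(N/2-v)*m*.6,(N/2-u)*m*.6] for u,v in b])
    e=b[1]-b[0]; g=np.degrees(np.arctan2(e[1],e[0])); g=(g+45)%90-45
    return b.mean(0).round(4),round(g,1),np.array(r[1])*m*.6
E
python3 - <<'E'
from h import *
c=read_camera("top"); s=read_camera("scene")
full=lambda u,v:(u/3.75+220,v/3.75+120)
def tri(a,b):
    A=[];B=[]
    for cam,p in((c,a),(s,b)):
        o,d=ray(cam,p); d/=np.linalg.norm(d); P=np.eye(3)-np.outer(d,d); A.append(P);B.append(P@o)
    return np.linalg.solve(sum(A),sum(B))
for n,p,q,w,h in(("med",(167,346),(637,317),.03,.018),("small",(318,328),(481,277),.026,.016),("large",(455,366),(381,217),.034,.02)):
    t=full(*p); print(n,"tri",tri(t,(q[0]/3.75+220,q[1]/3.75+130)).round(3),fit(c,t,w,h))
for p in((190,206),(455,216),(458,90),(196,80)): print("bay",at(c,full(*p),0).round(3))
for p in((235,419),(386,417)): print("cap",at(c,full(*p),.04).round(3))
from scipy.spatial.transform import Rotation as R
q=get_obs()["tool_rot"]; print(R.from_quat(q[[1,2,3,0]]).as_matrix().round(3))
E
```

```text
med tri [0.476 0.17  0.009] (array([0.4762, 0.1695]), np.float64(35.5), array([0.03222385, 0.03264234]))
small tri [0.487 0.055 0.009] (array([0.4882, 0.0561]), np.float64(-15.3), array([0.02899553, 0.02789044]))
large tri [ 0.456 -0.049  0.01 ] (array([ 0.4574, -0.0475]), np.float64(-19.7), array([0.03640505, 0.03592072]))
bay [0.584 0.152 0.   ]
bay [ 0.573 -0.053  0.   ]
bay [ 0.671 -0.057  0.   ]
bay [0.683 0.146 0.   ]
cap [0.419 0.116 0.04 ]
cap [0.419 0.004 0.04 ]
[[ 0.971  0.238  0.   ]
 [ 0.238 -0.971 -0.   ]
 [ 0.     0.    -1.   ]]
```

{"fn": "carry_out", "kwargs": {"rows": "19 44 0 -2.5;19 44 0 -2.5;19 44 0 -2.5;19 44 0 -2.5;19 44 0 -2.5;19 44 0 -2.5;19 44 0 -2.5;19 44 0 -2.5;19 44 0 -2.5;19 44 0 -2.5", "claw": 0}}

```text
t: 2.35
eef_pos: [0.3515, -0.2142, 0.2317]
tool_rot: [0.0, 0.995, -0.098, 0.0]
contact_force: [1.2, -0.1, -0.8]
gripper_width: -0.002
grasp_force: 0.0
```

{"fn": "carry_out", "kwargs": {"rows": "19 44 0 -2.5;19 44 0 -2.5;19 44 0 -2.5;19 44 0 -1;0 0 -30 0;0 0 -30 0;0 0 -30 0;0 0 -30 0;0 0 0 0;0 0 0 0"}}

```text
t: 3.6
eef_pos: [0.4277, -0.0395, 0.1123]
tool_rot: [-0.0, 0.985, -0.171, 0.001]
contact_force: [1.5, -0.4, 0.1]
gripper_width: 0.004
grasp_force: 0.0
```

```bash
cat >> h.py <<'E'
from scipy.spatial.transform import Rotation as Rn
def pose():
    o=get_obs(); q=o["tool_rot"]; M=Rn.from_quat(q[[1,2,3,0]]).as_matrix()
    return o["t"],(o["eef_pos"]*1000).round(1),round(np.degrees(np.arctan2(M[1,0],M[0,0])),1),o["contact_force"].round(1),o["gripper_width"]
E
python3 -c "
from h import *
print(pose()); c=read_camera('wrist'); cv2.imwrite('pics/w1.png',c['img'])
for p in [(.4574,-.0475,.02),(.419,.004,.04),(.488,.056,.016)]: print(proj(c,p))
"
```

```text
(3.6, array([427.7, -39.5, 112.3]), np.float64(-19.7), array([ 1.5, -0.4,  0.1]), 0.004275257739545096)
(np.float64(315.10987613364887), np.float64(168.31508431588858))
(np.float64(270.2902252720005), np.float64(239.651719806755))
(np.float64(184.51057156357004), np.float64(174.70544960352478))
```

View pics/w1.png

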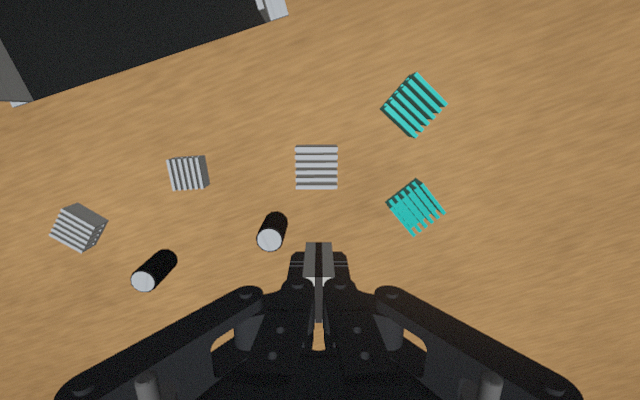

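{"fn": "carry_out", "kwargs": {"rows": "-2 -1 -30 0;0 0 -30 0;0 0 -24 0;0 0 -16 0;0 0 -8 0;0 0 0 0"}}

```text
t: 4.4
eef_pos: [0.4255, -0.0406, 0.0037]
tool_rot: [0.0, 0.985, -0.171, 0.0]
contact_force: [0.4, -0.3, 0.1]
gripper_width: 0.002
grasp_force: 0.0
```

```bash
cat > plan.py <<'E'
# car model: sink centre moves along its heading; prints tool rows
import sys; from h import *
def plan(x,y,th,segs,half,lat=0,step=12):
    """segs: (length mm, turn deg). returns rows from the present tool pose"""
    t,p,yaw,_,_=pose(); d=half+11
    pts=[]
    for L,T in segs:
        n=max(1,int(np.ceil(L/step)))
        for i in range(n):
            th+=T/n/2; x+=L/n*np.cos(np.radians(th)); y+=L/n*np.sin(np.radians(th)); th+=T/n/2
            a=np.radians(th); pts.append((x-d*np.cos(a)-lat*np.sin(a),y-d*np.sin(a)+lat*np.cos(a),th,x,y))
    c=[p[0],p[1],yaw]; out=[]
    for q in pts:
        r=[round(q[0]-c[0]),round(q[1]-c[1]),round(q[2]-c[2],0)]; out.append("%d %d 0 %d"%tuple(r)); c=[c[i]+r[i] for i in range(3)]
    for i in range(0,len(out),10): print(";".join(out[i:i+10]),"-> sink",np.round(pts[min(i+9,len(pts)-1)],0))
E
python3 -c "
from plan import *
print(pose()); plan(457.4,-47.5,-19.7,[(63,45),(70,0),(36,-25),(20,0)],17,-3)"
```

```text
(4.4, array([425.5, -40.6,   3.7]), np.float64(-19.7), array([ 0.4, -0.3,  0.1]), 0.002093513103410007)
14 -7 0 8;10 -5 0 7;11 -4 0 8;11 -2 0 7;12 -1 0 8;11 0 0 7;11 5 0 0;10 5 0 0;11 5 0 0;10 5 0 0 -> sink [537. -39.  25. 561. -25.]
11 5 0 0;11 5 0 0;9 8 0 -8;10 7 0 -9;11 5 0 -8;10 0 0 0;10 0 0 0 -> sink [609. -10.   0. 637.  -7.]
```

{"fn": "carry_out", "kwargs": {"rows": "4 -2 0 0;10 -5 0 7;10 -5 0 8;11 -4 0 8;11 -2 0 7;12 -1 0 8;11 0 0 7;0 0 0 0"}}

```text
t: 5.4
eef_pos: [0.4953, -0.0599, 0.004]
tool_rot: [0.0, 0.976, 0.218, 0.001]
contact_force: [-0.8, -0.3, -0.8]
gripper_width: -0.0
grasp_force: 0.0
```

```bash
python3 -c "
from plan import *
print(pose()); c=read_camera('wrist'); s=read_camera('top'); cv2.imwrite('pics/w2.png',c['img'])
for cam in (c,s): print(fit(cam,proj(cam,(.516,-.045,.02)),.034,.02))"
```

```text
(5.4, array([495.3, -59.9,   4. ]), np.float64(25.2), array([-0.8, -0.3, -0.8]), -0.00024294154298547333)
(array([ 0.5067, -0.052 ]), np.float64(30.7), array([0.07379583, 0.03683265]))
(array([ 0.5163, -0.0447]), np.float64(0.0), array([0.07139999, 0.07139999]))
```

View pics/w2.png

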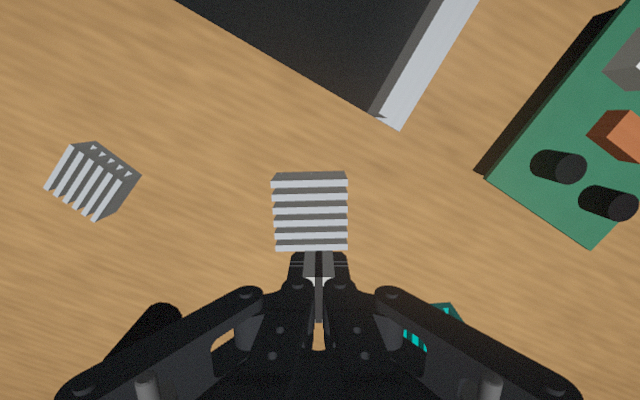

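{"fn": "carry_out", "kwargs": {"rows": "11 5 0 0;10 5 0 0;11 5 0 0;10 5 0 0;11 5 0 0;11 5 0 0;9 7 0 -8;10 7 0 -9;11 5 0 -8;10 0 0 -2"}}

```text
t: 6.75
eef_pos: [0.5988, -0.0096, 0.0034]
tool_rot: [-0.0, 1.0, -0.015, 0.0]
contact_force: [-0.7, 0.9, 0.5]
gripper_width: 0.003
grasp_force: 0.2
```

{"fn": "carry_out", "kwargs": {"rows": "10 0 0 0;6 0 0 0;0 0 0 0"}}

```text
t: 7.12
eef_pos: [0.6144, -0.0109, 0.0032]
tool_rot: [-0.0, 1.0, -0.015, 0.0]
contact_force: [-0.0, 0.6, -0.2]
gripper_width: -0.0
grasp_force: 0.0
```

```bash
python3 -c "
from plan import *
print(pose()); c=read_camera('wrist'); cv2.imwrite('pics/w3.png',c['img'])"
```

```text
(7.125, array([614.4, -10.9,   3.2]), np.float64(-1.7), array([-0. ,  0.6, -0.2]), -0.00040826127698806864)
```

View pics/w3.png

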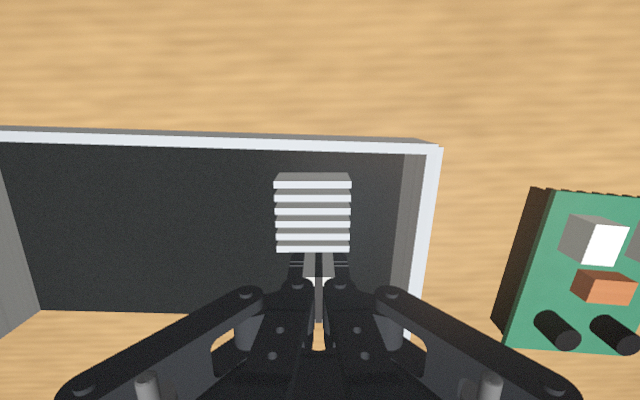

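{"fn": "carry_out", "kwargs": {"rows": "-6 0 0 0;-6 0 0 0;0 0 40 0;0 0 40 0;-35 18 0 -4;-36 18 0 -4;-36 18 0 -4;-36 18 0 -2;0 0 0 0;0 0 0 0"}}

```text
t: 8.43
eef_pos: [0.4594, 0.0612, 0.0836]
tool_rot: [0.0, 0.991, -0.136, 0.001]
contact_force: [-0.0, -0.2, -0.2]
gripper_width: -0.003
grasp_force: 0.0
```

{"fn": "carry_out", "kwargs": {"rows": "0 0 -30 0;0 0 -28 0;0 0 -16 0;0 0 -5 0;0 0 0 0"}}

```text
t: 9.05
eef_pos: [0.4594, 0.0615, 0.0045]
tool_rot: [-0.0, 0.991, -0.137, 0.0]
contact_force: [-0.0, 0.7, 0.2]
gripper_width: -0.003
grasp_force: 0.0
```

```bash
python3 -c "
from plan import *
print(pose()); plan(488.2,56.1,-15.3,[(34,15),(116,-2)],13,-3)"
```

```text
(9.05, array([459.4,  61.5,   4.5]), np.float64(-15.7), array([-0. ,  0.7,  0.2]), -0.0029082178826711534)
16 -7 0 5;11 -3 0 5;11 -3 0 5;12 0 0 0;12 0 0 0;11 0 0 0;12 0 0 0;11 0 0 -1;12 0 0 0;12 -1 0 0 -> sink [579.  48.  -2. 603.  50.]
11 0 0 0;12 0 0 0;11 -1 0 -1 -> sink [614.  47.  -2. 638.  49.]
```

{"fn": "carry_out", "kwargs": {"rows": "5 -2 0 0;11 -4 0 5;11 -4 0 5;11 -3 0 5;12 0 0 0;12 0 0 0;11 0 0 0;12 0 0 0;11 0 0 -1;12 0 0 0"}}

```text
t: 10.3
eef_pos: [0.5676, 0.0485, 0.0042]
tool_rot: [0.0, 1.0, -0.015, -0.0]
contact_force: [-0.3, 1.0, -0.1]
gripper_width: 0.0
grasp_force: 0.1
```

{"fn": "carry_out", "kwargs": {"rows": "12 0 0 0;12 0 0 0;11 0 0 0;11 0 0 -1;6 0 0 0;0 0 0 0"}}

```text
t: 11.05
eef_pos: [0.6194, 0.0485, 0.0043]
tool_rot: [-0.0, 1.0, -0.024, 0.0]
contact_force: [0.5, 0.9, -0.4]
gripper_width: 0.003
grasp_force: 0.0
```

```bash
python3 -c "
from plan import *
print(pose()); c=read_camera('wrist'); cv2.imwrite('pics/w4.png',c['img'])"
```

```text
(11.05, array([619.4,  48.5,   4.3]), np.float64(-2.7), array([ 0.5,  0.9, -0.4]), 0.0034481154761497874)
```

View pics/w4.png

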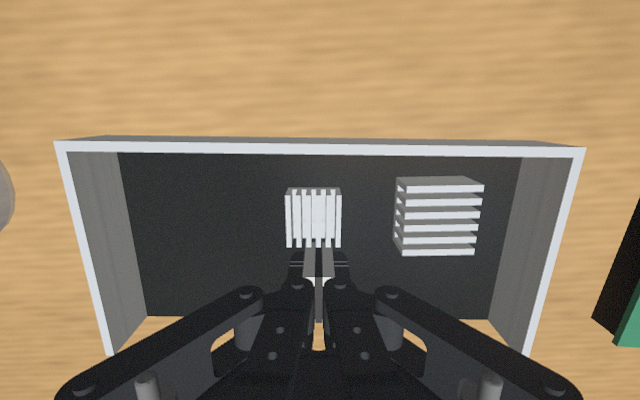

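{"fn": "carry_out", "kwargs": {"rows": "-6 0 0 0;-6 0 0 0;0 0 40 0;0 0 40 0;-30 29 0 -10;-30 29 0 -10;-30 29 0 -10;-31 29 0 -10;-31 29 0 -10;0 0 0 -2"}}

```text
t: 12.35
eef_pos: [0.4654, 0.1802, 0.0806]
tool_rot: [0.006, 0.909, -0.416, -0.004]
contact_force: [1.2, 0.5, 0.3]
gripper_width: -0.005
grasp_force: 0.0
```

{"fn": "carry_out", "kwargs": {"rows": "0 0 0 0;0 0 0 0"}}

```text
t: 12.6
eef_pos: [0.468, 0.1773, 0.0806]
tool_rot: [0.005, 0.909, -0.418, -0.004]
contact_force: [0.7, -0.1, -0.5]
gripper_width: 0.002
grasp_force: 0.0
```

```bash
python3 -c "
from plan import *
print(pose()); plan(476.2,169.5,-54.5,[(15,0),(54,44.5),(102,8)],15,-3); c=read_camera('wrist'); cv2.imwrite('pics/w5.png',c['img'])"
```

```text
(12.6, array([468. , 177.3,  80.6]), np.float64(-49.4), array([ 0.7, -0.1, -0.5]), 0.0021039700782982005)
-5 6 0 -5;4 -7 0 0;5 -11 0 9;5 -10 0 9;8 -10 0 9;8 -8 0 9;10 -7 0 8;12 -2 0 1;11 -2 0 1;11 -2 0 1 -> sink [537. 124.  -7. 563. 124.]
11 -2 0 1;11 -1 0 1;12 -2 0 1;11 -1 0 1;11 -1 0 1;12 -1 0 0 -> sink [605. 116.  -2. 631. 119.]
```

View pics/w5.png

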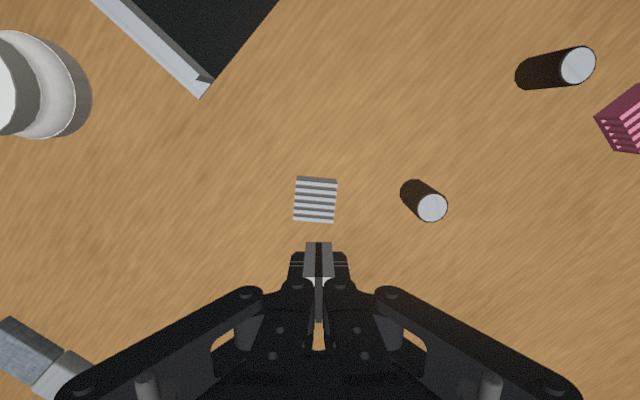

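```bash
python3 -c "
from plan import *
print(pose(),get_obs()['q'].round(3)); s=read_camera('wrist');print(fit(s,(316,200),.03,.018))"
```

```text
(12.65, array([468.1, 177.1,  80.5]), np.float64(-49.4), array([0. , 0.2, 0.3]), 2.409171714952778e-05) [-0.435  0.41  -0.062  2.08   0.041  0.665 -2.958]
(array([0.4776, 0.1686]), np.float64(35.1), array([0.03076843, 0.03440386]))
```

{"fn": "carry_out", "kwargs": {"rows": "0 0 0 10;0 0 0 10;0 0 0 10;0 0 0 10;0 0 0 10;0 0 0 10;0 0 0 10;0 0 0 10;0 0 0 10;0 0 0 10"}}

```text
t: 13.95
eef_pos: [0.4684, 0.1769, 0.0806]
tool_rot: [0.006, 0.903, 0.429, 0.002]
contact_force: [-0.1, 0.1, 0.1]
gripper_width: -0.005
grasp_force: 0.0
```

{"fn": "carry_out", "kwargs": {"rows": "0 0 0 10;0 0 0 10;0 0 0 10;0 0 0 10;0 0 0 10;-3 4 0 10;-3 4 0 10;-3 4 0 0;-3 4 0 0;0 0 0 0"}}

```text
t: 15.2
eef_pos: [0.4559, 0.194, 0.0807]
tool_rot: [0.004, 0.496, 0.868, 0.005]
contact_force: [-0.1, -0.2, -0.2]
gripper_width: 0.0
grasp_force: 0.0
```

```bash
python3 -c "
from plan import *
print(pose(),get_obs()['q'].round(3))"
```

```text
(15.2, array([455.9, 194. ,  80.7]), np.float64(120.5), array([-0.1, -0.2, -0.2]), 0.0001283502854052625) [ 0.094  0.504 -0.768  2.074  0.522  0.746 -0.469]
```

{"fn": "carry_out", "kwargs": {"rows": "0 0 -30 5;0 0 -26 0;0 0 -15 0;0 0 -5 0;0 0 0 0"}}

```text
t: 15.82
eef_pos: [0.4562, 0.1939, 0.0048]
tool_rot: [0.004, 0.457, 0.889, 0.005]
contact_force: [-0.4, -0.6, 0.4]
gripper_width: -0.002
grasp_force: 0.0
```

```bash
python3 -c "
from plan import *
import plan as P
a=pose(); print(a,get_obs()['q'].round(3)); P.pose=lambda:(a[0],a[1],a[2]-180,0,0)
plan(476.9,169,-54.8,[(15,0),(54,44.5),(102,8)],15,-3)"
```

```text
(15.825, array([456.2, 193.9,   4.8]), np.float64(125.6), array([-0.4, -0.6,  0.4]), -0.002088153621659648) [ 0.012  0.628 -0.672  2.107  0.686  0.618 -0.521]
8 -12 0 0;4 -6 0 0;4 -11 0 9;6 -10 0 8;7 -10 0 9;9 -8 0 9;10 -7 0 9;11 -2 0 1;11 -2 0 1;11 -2 0 1 -> sink [537. 124.  -8. 564. 123.]
11 -2 0 1;12 -2 0 1;11 -1 0 0;11 -2 0 1;12 -1 0 1;11 -1 0 1 -> sink [605. 115.  -2. 631. 117.]
```

{"fn": "carry_out", "kwargs": {"rows": "4 -6 0 0;4 -6 0 0;4 -6 0 0;4 -11 0 9;6 -10 0 8;7 -10 0 9;9 -8 0 9;10 -7 0 9;0 0 0 0"}}

```text
t: 16.95
eef_pos: [0.5049, 0.1284, 0.0044]
tool_rot: [0.002, 0.093, 0.996, 0.007]
contact_force: [-0.3, 0.5, 0.9]
gripper_width: 0.004
grasp_force: 0.0
```

```bash
python3 -c "
from plan import *
print(pose()); c=read_camera('scene'); s=read_camera('wrist'); a=cv2.resize(c['img'][150:290,240:440],(600,420),interpolation=cv2.INTER_CUBIC); cv2.imwrite('pics/m.png',a)
print(recognise('wrist','sink_medium')[:2],proj(s,(.53,.129,.018)))"
```

```text
(16.95, array([504.9, 128.4,   4.4]), np.float64(169.4), array([-0.3,  0.5,  0.9]), 0.003959061681023773)
[{'centre': [317.5, 334.3], 'confidence': 0.52}] (np.float64(327.7590048659054), np.float64(313.3318823495456))
```

View pics/m.png

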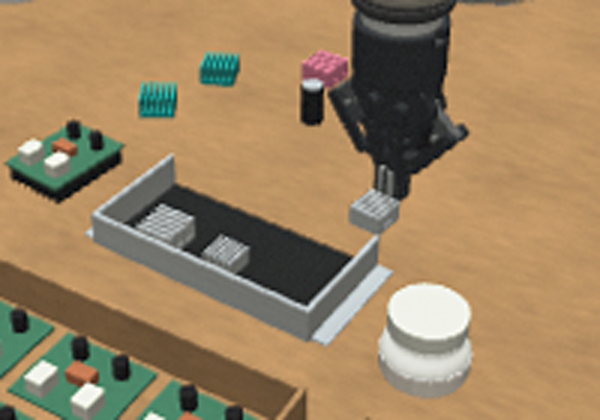

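```bash
python3 -c "
from plan import *
c=read_camera('scene'); print(at(c,(374/3+240,209/3+150),.01), at(c,(374/3+240,200/3+150),.018), at(c,(378/3+240,237/3+150),.03))
print([ (r['centre'],r['confidence'],at(c,r['centre'],.009)) for r in place_of('scene','sink_medium_center')])"
```

```text
[0.52998978 0.12437304 0.01      ] [0.52849544 0.12319078 0.018     ] [0.58540531 0.15376948 0.03      ]
[([365.0, 223.3], 0.46, array([0.54184143, 0.13113663, 0.009     ])), ([379.6, 270.0], 0.38, array([0.67181416, 0.22872167, 0.009     ]))]
```

{"fn": "carry_out", "kwargs": {"rows": "11 -2 0 1;11 -2 0 1;11 -2 0 1;11 -2 0 1;12 -2 0 1;11 -1 0 0;11 -2 0 1;12 -1 0 1;11 -1 0 1;6 0 0 0"}}

```text
t: 18.45
eef_pos: [0.6118, 0.1146, 0.0045]
tool_rot: [0.001, 0.021, 1.0, 0.007]
contact_force: [-0.6, 0.3, 0.8]
gripper_width: -0.004
grasp_force: 0.2
```

{"fn": "carry_out", "kwargs": {"rows": "0 0 0 0;-6 0 0 0;-10 0 0 0;0 0 40 0;0 0 40 0;-40 -20 0 0;-60 -10 0 0;0 0 50 0;0 0 50 0;0 0 0 0"}}

```text
t: 19.7
eef_pos: [0.496, 0.0855, 0.1877]
tool_rot: [0.004, 0.021, 1.0, 0.006]
contact_force: [1.1, -0.8, -0.5]
gripper_width: 0.0
grasp_force: 0.0
```

```bash
python3 -c "
from plan import *
print(pose()); c=read_camera('top'); s=read_camera('scene')
cv2.imwrite('pics/fin.png',np.hstack([cv2.resize(k['img'][a:a+150,b:b+200],(400,300),interpolation=cv2.INTER_CUBIC) for k,a,b in((c,120,220),(s,140,220))]))
print([at(c,r['centre'],.009).round(3) for n in ('small','medium','large') for r in place_of('top','sink_%s_center'%n)])"
```

```text
(19.7, array([496. ,  85.5, 187.7]), np.float64(177.6), array([ 1.1, -0.8, -0.5]), 0.000334253163208818)
[array([0.649, 0.042, 0.009]), array([0.643, 0.058, 0.009]), array([0.632, 0.111, 0.009]), array([ 0.653, -0.011,  0.009]), array([ 0.401, -0.117,  0.009]), array([ 0.473, -0.132,  0.009])]
```

View pics/fin.png

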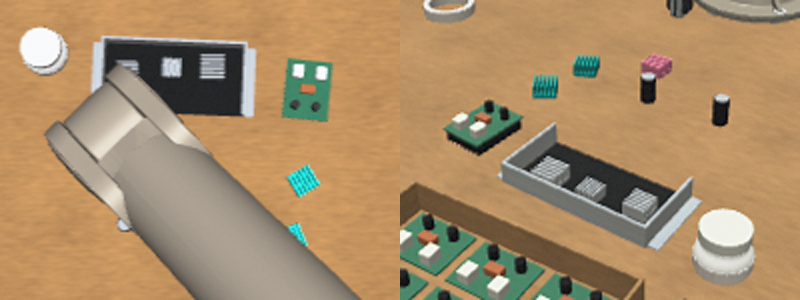

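All three sinks lie flat inside the bay, well past the open edge. Both caps are still standing in place, and the arm is clear.

```bash
python3 -c "
from station import *
print(hand_in())"
```

```text
the job is handed in; nothing more can be done
None
```

I swept all three heat sinks into the bay, where the last pictures show them lying flat well past the open edge with the capacitors, module and tub in place, and I handed the job in at about 20 s; no verdict came back.

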